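Change over the switched sockets

TASK

On the desk's four-way socket box, first switch off the socket that holds the domed night light, then switch on the socket that holds the box-shaped charger, by gently pressing the matching half of each rocker switch fully down with the fingertips (off half next to the socket, on half at the outer edge with the small dash). Do not touch the switches of the two empty sockets, leave both plugs in and everything else where it is, and withdraw.

Things in the scene. Friction and masses are not known exactly. Their poses are not given: they have to be found in the camera images.
- socket_box: grey tray screwed to the desk, 132 x 276 x 42 mm, holding four identical white socket modules side by side along its y axis; origin at the centre of its underside, z up, x towards the sockets' side (away from the switches), turned about z
- light_socket: white module whose socket holds the night light; fixed, 130 (x) x 61 (y) x 34 mm, top face 40 mm above the desk; origin at the centre of its underside (6 mm above the desk), axes as the tray's. Modules are 62 mm apart in any order. Black rocker switch with its hinge line along y at x = -38 mm, round socket 37 mm wide, 18 mm deep, at x = +32 mm
- charger_socket: white module whose socket holds the charger; fixed, 130 (x) x 61 (y) x 34 mm, top face 40 mm above the desk; origin at the centre of its underside (6 mm above the desk), axes as the tray's. Modules are 62 mm apart in any order. Black rocker switch with its hinge line along y at x = -38 mm, round socket 37 mm wide, 18 mm deep, at x = +32 mm
- spare_a_socket: white module with an empty socket; fixed, 130 (x) x 61 (y) x 34 mm, top face 40 mm above the desk; origin at the centre of its underside (6 mm above the desk), axes as the tray's. Modules are 62 mm apart in any order. Black rocker switch with its hinge line along y at x = -38 mm, round socket 37 mm wide, 18 mm deep, at x = +32 mm
- spare_b_socket: the other white module with an empty socket; fixed, 130 (x) x 61 (y) x 34 mm, top face 40 mm above the desk; origin at the centre of its underside (6 mm above the desk), axes as the tray's. Modules are 62 mm apart in any order. Black rocker switch with its hinge line along y at x = -38 mm, round socket 37 mm wide, 18 mm deep, at x = +32 mm
- light_switch (a joint): angle of the rocker switch of the light_socket: 0 is fully off, 0.36 rad fully on (stop at each). The rocker is a shallow V, 44 mm long in x, 24 mm wide: the half that is pressed down lies level, 4 mm above the module's top (44 mm above the desk), the other half rises outward at 0.36 rad, its end about 8 mm higher. Off half on the socket side (+x), on half on the outer side (-x, marked with a small white dash). It takes 2 to 5 N to move and stays where it is left
- light_switch_on (a point): on the light_socket's rocker, the spot to press to turn it on: middle of the on half's top face, 14 mm from the switch's hinge line; its z axis is not the half's normal, use only its position
- light_switch_off (a point): on the light_socket's rocker, the spot to press to turn it off: middle of the off half's top face, 14 mm from the switch's hinge line; its z axis is not the half's normal, use only its position
- charger_switch (a joint): angle of the rocker switch of the charger_socket: 0 is fully off, 0.36 rad fully on (stop at each). The rocker is a shallow V, 44 mm long in x, 24 mm wide: the half that is pressed down lies level, 4 mm above the module's top (44 mm above the desk), the other half rises outward at 0.36 rad, its end about 8 mm higher. Off half on the socket side (+x), on half on the outer side (-x, marked with a small white dash). It takes 2 to 5 N to move and stays where it is left
- charger_switch_on (a point): on the charger_socket's rocker, the spot to press to turn it on: middle of the on half's top face, 14 mm from the switch's hinge line; its z axis is not the half's normal, use only its position
- charger_switch_off (a point): on the charger_socket's rocker, the spot to press to turn it off: middle of the off half's top face, 14 mm from the switch's hinge line; its z axis is not the half's normal, use only its position
- spare_a_switch: rocker switch of spare_a_socket, same shape as the others, either way over at the start; origin on the hinge line, 44 mm above the desk; to be left alone
- spare_a_switch_on (a point): on the spare_a_socket's rocker, middle of the on half's top face, 14 mm from the hinge line
- spare_b_switch: rocker switch of spare_b_socket, same shape as the others, either way over at the start; origin on the hinge line, 44 mm above the desk; to be left alone
- spare_b_switch_on (a point): on the spare_b_socket's rocker, middle of the on half's top face, 14 mm from the hinge line
- charger: box-shaped black plug-in charger, 44 (x) x 50 (y) x 52 mm, standing loosely in its socket, 90 g; origin at the centre of its flat base, level with the module's top (40 mm above the desk), so it reaches 92 mm above the desk
- night_light: low domed white plug-in night light, 42 mm across, 32 mm high, standing loosely in its socket, 40 g; origin at the centre of its flat base (40 mm above the desk), top 72 mm above the desk
- bottle: small amber bottle, 34 mm across, 75 mm high, standing loose beside the socket box; origin at the centre of its underside
- tin: small round brass tin, 42 mm across, 34 mm high, standing loose at the other end of the socket box; origin at the centre of its underside
- parts_box: cardboard box 55 x 85 x 30 mm lying loose on the far side of the socket box; origin at the centre of its underside
- screwdriver: screwdriver 150 mm long lying loose on the robot's side of the socket box; lies along its own x axis

How it is judged:
By the outcome, as a careful person would: the job done as asked, in the order asked, and still so for the second after the job is handed in, with the robot touching nothing.
It also fails if it takes over 38 s, if anything falls off the work surface, if the arm or the gripper's body presses on something with over 40 N, if the wrist force passes 120 N, or if a joint passes its speed limit or range.

ROBOT

A 7-joint arm with a two-finger parallel gripper is mounted at the origin on the work surface. World frame = base frame: x ahead of the robot, y to its left, z up, the work surface at z = 0. Lengths are in m, angles in rad, forces in N, time in s.
With the tool pointing down it reaches from about 0.4 to 0.875 m from the base axis. Payload 19.3 kg.
Tool frame: the origin (TCP) lies at the very end of the fingers, on their centre line; the grasp point (between the pads) lies 19 mm behind it; z points along the fingers, y is the line along which they close (so a half turn about z gives the same grasp; the last joint's range is limited). The gripper opens to 85 mm and grips with 20 to 120 N. Pads are 22 mm wide; open, the fingers measure 114 mm over their backs; the gripper's body (76 mm by 85 mm) begins 54 mm behind the grasp point. The pads swing forward as they close: fully open they stand 13 mm farther back than shut.
Start: joints at [1.26, 0.521, -0.036, 1.599, 0.021, 1.021, -0.113], TCP at [0.149, -0.607, 0.231] pointing down, gripper open.
Joint ranges: [-2.91, 2.91], [-0.3, 2.13], [-1.5, 1.42], [0.17, 2.43], [-1.26, 4.41], [0.16, 1.93], [-2.52, 2.52]. Speed limits (rad/s): [1.89, 1.89, 2.39, 2.39, 3.01, 3.01, 3.01].

INTERFACE

Orientations are given as [roll, pitch, yaw] about the fixed x, y, z axes, in that order (R = Rz(yaw) Ry(pitch) Rx(roll)).
In Python, from workcell import bot gives the robot as it stands. The module is installed in compiled form; this text tells all that it offers.
- The arm moves only by the tool apply_moves, never from a script. Its arguments are lists of equal length, an entry for each row: "claw": the finger opening in m, from 0 to 0.0854; "xyz": the shift along the tool's x, y, z in m, a list of three; "twist": the turn, a rotation vector about the tool's x, y, z in rad, a list of three. A call has 1 to 20 rows; each row shifts and turns the commanded pose from where the row before left it, along the tool's axes as they then stand; what a row does not reach is not made up. A row lasts 1/10 s, in which the tool goes at most 50 mm and 8.59 degrees, less where a joint would pass 70% of its speed; a pose out of reach is approached as far as the arm can. A call with a gripper value outside its range is refused whole. The fingers move at their own pace and stop on an object; "force" is the grip in N (left out, the last holds). Time passes only in rows, so rows that do not move let the fingers close. It gives the time, the measured TCP pose, the force, the opening and the grip force at its end, in the units of the state.
- bot.observe(): the state, without advancing time (a new reading comes with each control period).
- bot.grab_frame(name): name is "side" or "top"; returns a dict with "img" (384x512x3 uint8, red, green, blue), "vfov" (degrees; the focal length in pixels is half the picture's height over the tangent of half this angle, whatever the lens; pixels are square), "cx", "cy" (the principal point, pixels), "distortion" ([k1, k2, p1, p2, k3] as OpenCV has them; the pictures are not rectified), "view" (4x4, takes a point from world to camera coordinates). Camera axes: x right, y up, looking along -z (the intrinsics and any distortion apply to the point x, -y, -z); pixel columns grow to the right and rows downward; lengths in m; the calibration is good to about 2 mm. A picture is of the moment at which its call begins. There is no depth.
- bot.job_done(): hands the job in; it is judged then, once.
Trained networks look in the newest picture that a camera, given by its name, has taken for a name from the list of things; names that differ only in an ending like _2 or _b are one class to them, and where a whole thing is asked for, a point or a joint stands for the part that bears it (a point fixed in the world has none). Each returns a list of dicts, best first, with "score" (0 to 1); they miss things now and then, are a little off and sometimes report something else, mostly with a low value. They report only what shows in the picture. A call takes as long as a camera call.
- bot.find_in(camera, query): "position" ([x, y, z] in m, in world coordinates, good to about 4 mm: the middle of the surface that is visible of it).
The state is a dict: "clock": time; "qpos": joint angles; "qd": joint speeds; "joint_efforts": joint torques, N m; "position": TCP position; "tool_rot": TCP orientation; "force": force on the tool from outside, world axes, zero at the start; "moment": the same for the moment, N m; "grip_width": finger opening in m; "finger_force": force on a finger pad.
Only numpy, scipy, OpenCV 4.12 (cv2) and the standard library are available. Lean on these libraries where they do the work, as an engineer would, in place of code of your own. Each camera call takes 0.05 s, during which the arm holds its last target. There are 200 camera calls.

## Working session

There is one attempt and no reset: what is moved stays moved. The work goes in short steps, Python scripts to look and compute and a tool call to move; the robot and the scene stay as the last step left them, time stands still between calls to the robot, and variables do not carry over. Pictures are saved under pics/ and viewed, at most 10 in all, crops included, and the job is handed in when it is done.

Besides the shell and the picture viewer there is one more tool, called after "Emit:" by a JSON object that holds its "op" and its "data". apply_moves: Moves the arm, as the interface text tells. Its arguments: {"type":"object","properties":{"claw":{"type":"array"},"xyz":{"type":"array"},"twist":{"type":"array"},"force":{"type":"number"}},"required":["claw","xyz","twist"]}

```bash
mkdir -p pics
cat > h.py <<'E'
import numpy as np, cv2
from workcell import bot
def snap(c,fn=None):
    f=bot.grab_frame(c)
    if fn: cv2.imwrite('pics/'+fn,f['img'][:,:,::-1])
    return f
def K(f):
    fl=f['img'].shape[0]/2/np.tan(np.radians(f['vfov'])/2)
    return np.array([[fl,0,f['cx']],[0,fl,f['cy']],[0,0,1]])
def proj(f,P):
    P=np.atleast_2d(np.array(P,float)); V=np.array(f['view'])
    c=P@V[:3,:3].T+V[:3,3]; c=c*[1,-1,-1]
    return cv2.projectPoints(c.reshape(-1,1,3),np.zeros(3),np.zeros(3),K(f),np.array(f['distortion'],float))[0][:,0]
def ray(f,px,z):
    px=np.array(px,float).reshape(-1,1,2)
    n=cv2.undistortPoints(px,K(f),np.array(f['distortion'],float))[:,0]
    V=np.array(f['view']);R=V[:3,:3];o=-R.T@V[:3,3]
    d=np.c_[n[:,0],-n[:,1],-np.ones(len(n))]@R
    return o+d*((z-o[2])/d[:,2])[:,None]
E
python3 - <<'E'
from h import *
for c in('top','side'):
    f=snap(c,c+'0.png'); print(c,f['vfov'],(-np.array(f['view'])[:3,:3].T@np.array(f['view'])[:3,3]).round(3))
    for q in['socket_box','light_socket','charger_socket','spare_a_socket','night_light','charger','light_switch_on','light_switch_off','charger_switch_on','charger_switch_off','spare_a_switch','bottle','tin','screwdriver','parts_box']:
        print(q,[(np.round(d['position'],3).tolist(),round(d['score'],2)) for d in bot.find_in(c,q)[:4]])
s=bot.observe();print(s)
E
```

```text
top 42.659998651941684 [0.513 0.039 1.337]
socket_box []
light_socket [([0.552, -0.094, 0.042], 0.79), ([0.572, -0.035, 0.041], 0.27)]
charger_socket [([0.566, 0.032, 0.039], 0.75)]
spare_a_socket [([0.573, -0.039, 0.042], 0.82), ([0.523, -0.087, 0.044], 0.29)]
night_light [([0.589, -0.099, 0.066], 0.61)]
charger [([0.619, 0.023, 0.094], 0.81), ([0.57, -0.037, 0.044], 0.4)]
light_switch_on [([0.525, -0.091, 0.046], 0.6)]
light_switch_off [([0.521, -0.089, 0.041], 0.47)]
charger_switch_on [([0.546, 0.035, 0.048], 0.5)]
charger_switch_off [([0.543, 0.033, 0.046], 0.63)]
spare_a_switch [([0.535, -0.025, 0.047], 0.71)]
bottle [([0.656, 0.192, 0.049], 0.54)]
tin []
screwdriver [([0.446, -0.02, 0.024], 0.64)]
parts_box [([0.733, 0.042, 0.029], 0.56), ([0.655, 0.196, 0.049], 0.53)]
side 50.79821970985146 [ 0.578 -0.634  0.516]
socket_box [([0.567, -0.13, 0.028], 0.69), ([0.525, -0.091, 0.046], 0.18)]
light_socket [([0.555, -0.1, 0.04], 0.63), ([0.737, 0.013, 0.031], 0.48), ([0.662, 0.184, 0.039], 0.44), ([0.533, -0.028, 0.041], 0.22)]
charger_socket [([0.568, 0.017, 0.043], 0.89)]
spare_a_s
[... 747 characters left out ...]
)]
{'clock': 1.6, 'qpos': array([ 1.25979286,  0.5214282 , -0.03629712,  1.59950623,  0.02117209,
        1.02110099, -0.11277064]), 'qd': array([ 0.00074449, -0.00134296,  0.0013896 ,  0.00140221, -0.00031702,
        0.00018733, -0.0014184 ]), 'joint_efforts': array([ 1.94668391e-04, -9.26831675e+01,  1.97876886e+00, -3.70252919e+01,
        1.81784708e-02,  2.02293020e-03, -7.12710616e-06]), 'position': array([ 0.14902974, -0.60695632,  0.23127099]), 'tool_rot': array([-3.14153210e+00, -1.85213799e-05,  2.40772940e-01]), 'force': array([-0.31531852, -0.44726676, -0.25405232]), 'moment': array([ 0.02935861,  0.00631495, -0.03966678]), 'finger_force': 0.0, 'grip_width': 0.08542719389706842}
```

Run:
```python
from h import *
f=snap('top');print(proj(f,[[0.56,0,0.04]]))
u,v=proj(f,[[0.56,0,0.04]])[0].astype(int)
y0,x0=max(v-75,0),max(u-100,0);print(x0,y0)
cv2.imwrite('pics/topc.png',cv2.resize(f['img'][y0:y0+150,x0:x0+200,::-1],None,fx=4,fy=4,interpolation=cv2.INTER_CUBIC))
```

```text
[[263.06507267 218.65092292]]
163 143
```

View pics/topc.png

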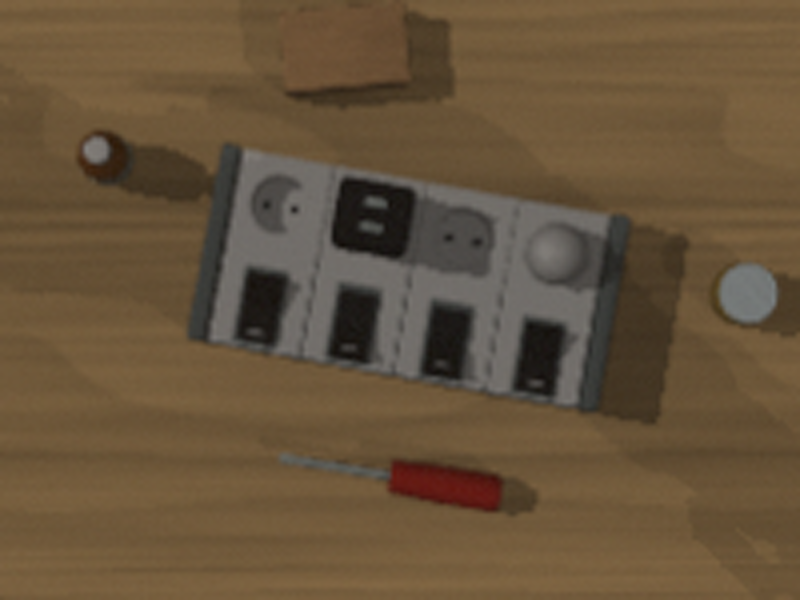

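View pics/side0.png

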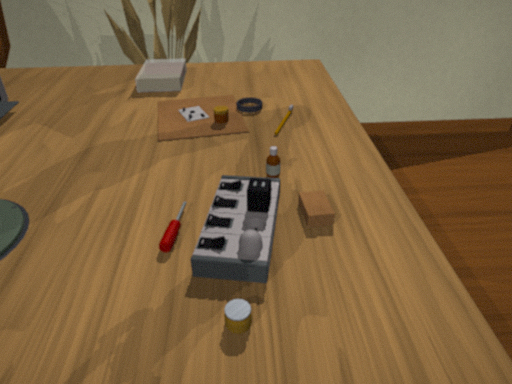

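```bash
cat >> h.py <<'E'
def fit(verbose=True):
    from scipy.optimize import least_squares
    f=bot.grab_frame('top')
    a=np.array([[226,145],[630,216],[600,410],[190,338]])/4+[163,143]-.4
    P=ray(f,a,0.042)[:,:2]
    m=np.array([[66,138],[66,-138],[-66,-138],[-66,138]])/1000
    def T(p,q): c,s=np.cos(p[2]),np.sin(p[2]); return np.asarray(q)@np.array([[c,s],[-s,c]])+p[:2]
    r=least_squares(lambda p:(T(p,m)-P).ravel(),[.56,0,0])
    if verbose: print('pose',r.x.round(4),'res',(r.fun*1000).round(1))
    return r.x,T
E
python3 - <<'E'
from h import *
p,T=fit()
q=[[-.038,y] for y in(-.093,-.031,.031,.093)]+[[.032,y] for y in(-.093,-.031,.031,.093)]
print(T(p,q).round(3))
off=T(p,[[-.024,-.093],[-.052,-.093],[-.024,.031],[-.052,.031],[-.038,-.031],[-.038,.093]])
for c,s in(('top',8),('side',6)):
    f=snap(c); i=cv2.resize(f['img'][:,:,::-1],None,fx=s,fy=s,interpolation=cv2.INTER_CUBIC)
    for k,P in enumerate(off):
        z=.044+(.005 if k in(0,3) else 0)
        u=(proj(f,[[*P,z]])[0]+.5)*s
        cv2.circle(i,tuple(u.astype(int)),3,[(0,0,255),(0,255,0),(0,0,255),(0,255,0),(255,0,0),(255,0,0)][k],-1)
    u=(proj(f,[[*T(p,[[-.038,0]])[0],.044]])[0]*s).astype(int); print(c,u)
    cv2.imwrite(f'pics/{c}_d.png',i[max(0,u[1]-250):u[1]+250,max(0,u[0]-400):u[0]+400])
E
```

```text
pose [ 0.5779 -0.0065 -0.1755] res [ 1.3  1.7  0.7 -2.5 -1.1 -0.6 -1.   1.3]
[[ 0.524 -0.091]
 [ 0.535 -0.03 ]
 [ 0.546  0.031]
 [ 0.557  0.092]
 [ 0.593 -0.104]
 [ 0.604 -0.043]
 [ 0.615  0.018]
 [ 0.626  0.079]]
top [2104 1808]
side [1322 1265]
```

View pics/top_d.png

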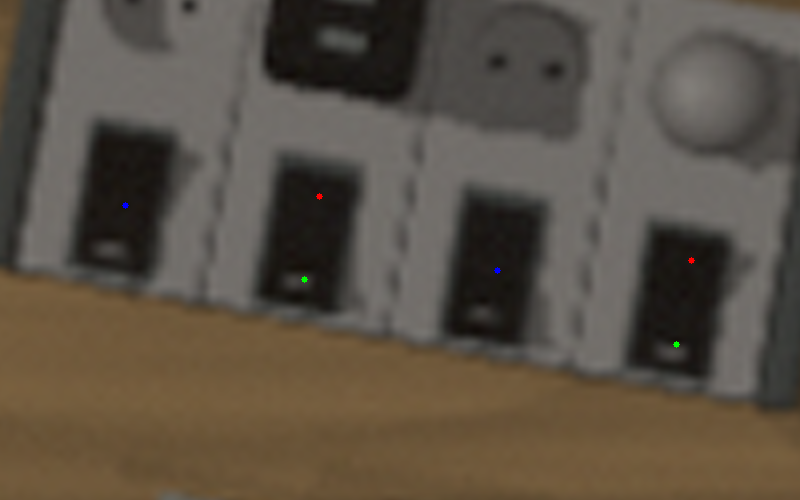

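View pics/side_d.png

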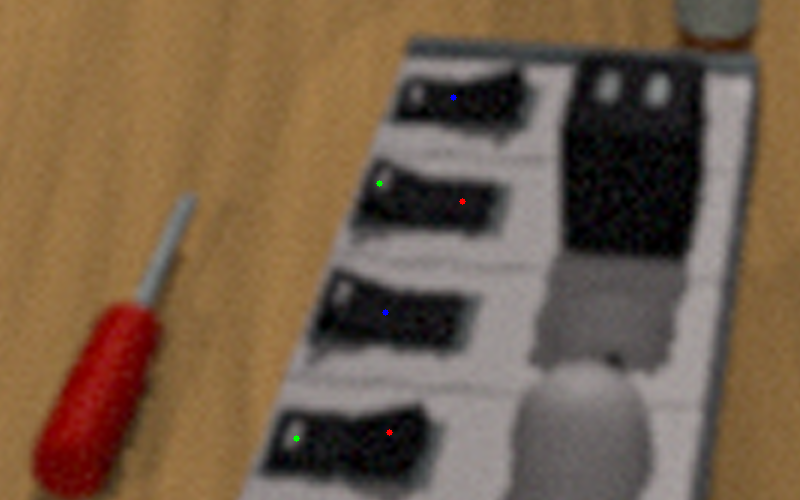

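The top crop shows the tray turned about -10°. From +y (left) to -y, the sockets are spare, charger, spare and night light. The projected dots land on the rockers (top_d: light at about (684,302), charger at about (312,238)). The side view shows the light is on (off half raised) and the charger is off.

Emit:
{"op": "apply_moves", "data": {"claw": [0,0,0,0,0,0,0,0,0,0,0,0,0,0,0,0,0,0,0,0], "xyz": [[0.0314,-0.0253,0],[0.0314,-0.0253,0],[0.0314,-0.0253,0],[0.0314,-0.0253,0],[0.0314,-0.0253,0],[0.0314,-0.0253,0],[0.0314,-0.0253,0],[0.0314,-0.0253,0],[0.0314,-0.0253,0],[0.0314,-0.0253,0],[0.0314,-0.0253,0],[0.0314,-0.0253,0],[0.0314,-0.0253,0],[0.0314,-0.0253,0],[0.0314,-0.0253,0],[0.0314,-0.0253,0],[0,0,0.02],[0,0,0.03],[0,0,0.03],[0,0,0.02]], "twist": [[0,0,0],[0,0,0],[0,0,0],[0,0,0],[0,0,0],[0,0,0],[0,0,0],[0,0,0],[0,0,0],[0,0,0],[0,0,0],[0,0,0],[0,0,0],[0,0,0],[0,0,0],[0,0,0],[0,0,0.104],[0,0,0.104],[0,0,0.104],[0,0,0.104]], "force": 20}}

```text
clock: 3.8
position: [0.5398, -0.094, 0.1296]
tool_rot: [3.141, 0.001, -0.179]
force: [0.7, 0.4, 0.8]
grip_width: -0.0001
finger_force: 0.0
```

Emit:
{"op": "apply_moves", "data": {"claw": [0,0,0,0,0], "xyz": [[0.001,0,0.02],[0,0,0.02],[0,0,0.02],[0,0,0.01],[0,0,0]], "twist": [[0,0,0],[0,0,0],[0,0,0],[0,0,0],[0,0,0]]}}

```text
clock: 4.3
position: [0.5408, -0.0941, 0.0604]
tool_rot: [3.142, 0.002, -0.175]
force: [-0.1, -0.6, 1.0]
grip_width: 0.0
finger_force: 0.0
```

Run:
```python
from h import *
f=snap('side');i=cv2.resize(f['img'][160:290,160:310,::-1],None,fx=4,fy=4,interpolation=cv2.INTER_CUBIC)
cv2.imwrite('pics/near1.png',i);s=bot.observe();print(s['position'],s['force'])
```

```text
[ 0.5413118  -0.09422516  0.06129854] [ 0.47246232 -0.48890714  0.47856293]
```

View pics/near1.png

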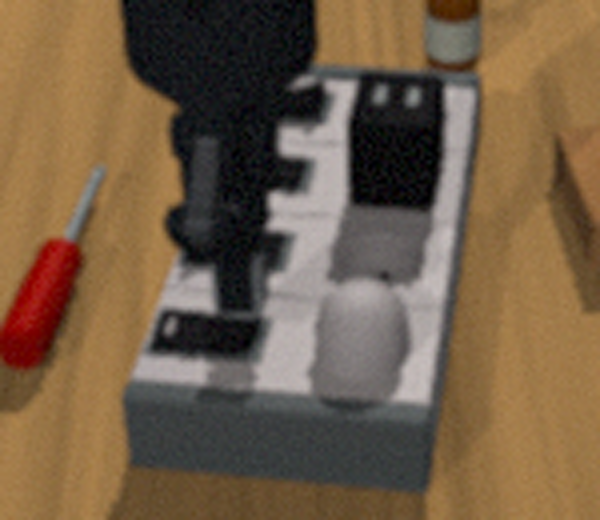

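The closed fingertips, at about (240,305), stand over the off half of the light's rocker and clear of the night light. Now I'll press gently.

Emit:
{"op": "apply_moves", "data": {"claw": [0,0,0,0,0], "xyz": [[0,0,0.003],[0,0,0.003],[0,0,0.003],[0,0,0.003],[0,0,0]], "twist": [[0,0,0],[0,0,0],[0,0,0],[0,0,0],[0,0,0]]}}

```text
clock: 4.85
position: [0.5416, -0.0942, 0.0492]
tool_rot: [-3.142, -0.0, -0.175]
force: [0.3, 0.2, 1.1]
grip_width: 0.0001
finger_force: 0.2
```

Emit:
{"op": "apply_moves", "data": {"claw": [0,0,0,0,0], "xyz": [[0,0,0.001],[0,0,0.001],[0,0,0.001],[0,0,0],[0,0,0]], "twist": [[0,0,0],[0,0,0],[0,0,0],[0,0,0],[0,0,0]]}}

```text
clock: 5.35
position: [0.5413, -0.0942, 0.0462]
tool_rot: [-3.142, 0.0, -0.175]
force: [0.1, 0.1, 1.3]
grip_width: -0.0003
finger_force: 0.6
```

Emit:
{"op": "apply_moves", "data": {"claw": [0,0,0,0], "xyz": [[0,0,0.001],[0,0,0.001],[0,0,0],[0,0,0]], "twist": [[0,0,0],[0,0,0],[0,0,0],[0,0,0]]}}

```text
clock: 5.75
position: [0.5411, -0.0942, 0.0441]
tool_rot: [3.142, 0.001, -0.175]
force: [-0.4, -0.6, 0.0]
grip_width: -0.0002
finger_force: 0.0
```

Emit:
{"op": "apply_moves", "data": {"claw": [0,0,0], "xyz": [[0,0,0.001],[0,0,0],[0,0,0]], "twist": [[0,0,0],[0,0,0],[0,0,0]]}}

```text
clock: 6.05
position: [0.5412, -0.0942, 0.0438]
tool_rot: [3.141, 0.0, -0.175]
force: [-5.6, 1.2, 16.9]
grip_width: 0.0001
finger_force: 8.3
```

Emit:
{"op": "apply_moves", "data": {"claw": [0,0,0,0,0,0,0,0,0,0,0,0,0,0], "xyz": [[0,0,-0.01],[0,0,-0.025],[0,0,-0.03],[-0.0065,-0.0248,0],[-0.0065,-0.0248,0],[-0.0065,-0.0248,0],[-0.0065,-0.0248,0],[-0.0065,-0.0248,0],[0,0,0],[0,0,0.02],[0,0,0.02],[0,0,0.008],[0,0,0],[0,0,0]], "twist": [[0,0,0],[0,0,0],[0,0,0],[0,0,0],[0,0,0],[0,0,0],[0,0,0],[0,0,0],[0,0,0],[0,0,0],[0,0,0],[0,0,0],[0,0,0],[0,0,0]]}}

```text
clock: 7.45
position: [0.5312, 0.0333, 0.0609]
tool_rot: [-3.142, -0.0, -0.176]
force: [0.4, -0.1, 0.3]
grip_width: 0.0006
finger_force: 0.0
```

Run:
```python
from h import *
f=snap('side');i=cv2.resize(f['img'][160:290,160:310,::-1],None,fx=4,fy=4,interpolation=cv2.INTER_CUBIC)
cv2.imwrite('pics/near2.png',i)
```

```text
(no output)
```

View pics/near2.png

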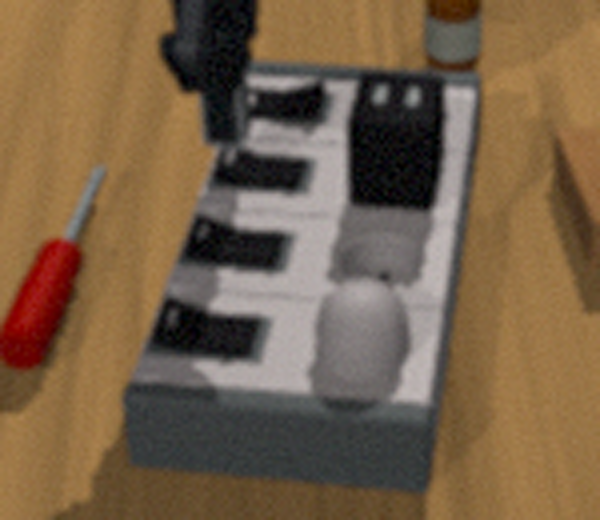

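The light's rocker, at about (210,330), now has its on end raised, so it is off. The tip at (225,140) hovers over the on half of the charger's rocker.

Emit:
{"op": "apply_moves", "data": {"claw": [0,0,0,0,0,0,0,0,0], "xyz": [[0,0,0.003],[0,0,0.003],[0,0,0.003],[0,0,0.003],[0,0,0.002],[0,0,0.001],[0,0,0.001],[0,0,0],[0,0,0]], "twist": [[0,0,0],[0,0,0],[0,0,0],[0,0,0],[0,0,0],[0,0,0],[0,0,0],[0,0,0],[0,0,0]]}}

```text
clock: 8.4
position: [0.5312, 0.0335, 0.0444]
tool_rot: [-3.141, -0.0, -0.175]
force: [-0.3, -0.3, -0.9]
grip_width: -0.0001
finger_force: 0.0
```

Emit:
{"op": "apply_moves", "data": {"claw": [0,0,0], "xyz": [[0,0,0.001],[0,0,0],[0,0,0]], "twist": [[0,0,0],[0,0,0],[0,0,0]]}}

```text
clock: 8.7
position: [0.5314, 0.0335, 0.0439]
tool_rot: [-3.141, -0.001, -0.175]
force: [-3.1, -0.4, 12.9]
grip_width: 0.0005
finger_force: 7.0
```

Both presses ended at the stop. Withdraw.

Emit:
{"op": "apply_moves", "data": {"claw": [0,0,0,0,0,0,0,0,0,0,0,0,0,0,0,0,0], "xyz": [[0,0,-0.01],[0,0,-0.025],[0,0,-0.04],[0,0,-0.04],[0,0,-0.04],[0,0,-0.04],[0,0.03,0],[0,0.03,0],[0,0.03,0],[0,0.03,0],[0,0.03,0],[0,0.03,0],[0,0.03,0],[0,0.03,0],[0,0.03,0],[0,0.03,0],[0,0,0]], "twist": [[0,0,0],[0,0,0],[0,0,0],[0,0,0],[0,0,0],[0,0,0],[0,0,0],[0,0,0],[0,0,0],[0,0,0],[0,0,0],[0,0,0],[0,0,0],[0,0,0],[0,0,0],[0,0,0],[0,0,0]]}}

```text
clock: 10.4
position: [0.4773, -0.2657, 0.2387]
tool_rot: [3.14, -0.0, -0.18]
force: [0.5, 0.8, -0.4]
grip_width: -0.0
finger_force: 0.0
```

Run:
```python
from h import *
f=snap('side')
i=cv2.resize(f['img'][160:290,160:310,::-1],None,fx=4,fy=4,interpolation=cv2.INTER_CUBIC)
cv2.imwrite('pics/end.png',i)
```

```text
(no output)
```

View pics/end.png

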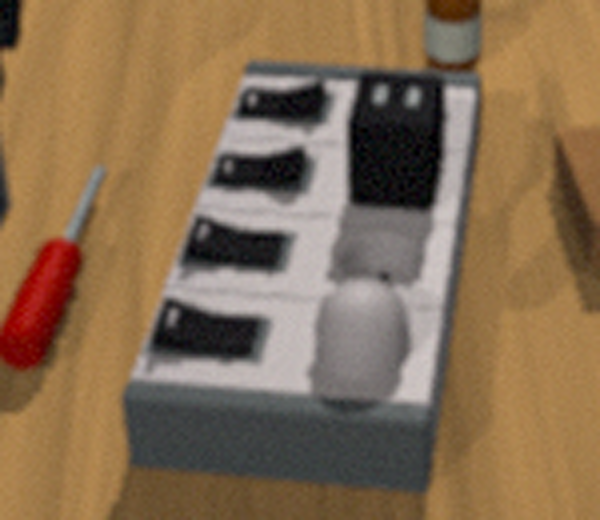

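The charger's rocker, at about (262,168), now has its off end raised, so it is on. The light's rocker, at about (210,330), is off. The two spare switches and the plugs are unchanged.

```bash
python3 -c "
from workcell import bot
print(bot.job_done())"
```

```text
the job is handed in; nothing more can be done
None
```

I switched the night light's socket off, then the charger's socket on, pressing each rocker to its stop; the last picture shows both plugs still in and the spare switches unchanged, and the job is handed in with the arm clear.

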